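Fetch the paring knife from the latched knife case

TASK

The paring knife is in the latched steel knife case: move the pepper mill off the lid and stand it on the bare counter, turn the latch knob a quarter turn counter-clockwise and open the lid until it stands open by itself. Then take out the paring knife (the one with the pointed blade) and lay it down flat on the black cutting board, all of it on the board and clear of the mushrooms. Set the mill and the knife down rather than dropping them, and leave the other two tools in the case and everything else on the counter where it is.

Things in the scene. Friction and masses are not known exactly. Their poses are not given: they have to be found in the camera images.
- case: Fixed stainless knife case, 210 mm deep (x), 260 mm wide (y), 80 mm high, walls 4 mm; the white liner inside is 18 mm above the counter. Origin at the centre of its underside; +x points from its front (latch side) to its hinge side. Its lid, mostly a clear window, is 8 mm thick (top face 88 mm above the counter when shut) and overhangs 3 mm at the front, 2 mm at each side.
- lid (a joint): Angle of the case's lid, rad, about the case's +y axis: 0 shut, grows as the front edge rises and goes back over the hinge; end stop at 1.80, past upright, where it stays by its own weight (0.45 kg); let go below about 1.45 it falls shut. While latched it cannot lift.
- lid_hinge (a point): Point on the lid's hinge line, in the middle of the case's rear top edge (105 mm behind the case's origin along its +x, 80 mm above the counter). The hinge line is parallel to the case's y axis; axes as the case's.
- latch (a joint): Angle of the quarter-turn latch knob on the lid, rad: 0 latched, grows counter-clockwise seen from above, end stop at 1.571 released; starts between 0 and 0.2. The cam frees the lid from about 1.2 on; the knob turns stiffly (about 0.05 N m) and stays where it is left.
- latch_grip (a point): Middle of the knob's black wing bar (60 mm long, 14 thick, 26 high), on the lid's middle line, 178 mm in front of the hinge line, 25 mm above the lid's top face (33 mm above the hinge line when shut); below it a steel rosette, 38 mm wide, 4 high. The point's y runs along the bar, z is the knob's axis. Latched, the bar lies along the case's y; released, along its x.
- mill: Wooden pepper mill, 143 mm high, standing upright on the lid at the start. Foot 54 mm in diameter, waist 38 mm, head 45 mm in diameter between 101 and 128 mm above its foot. About 0.24 kg. Origin at the centre of its underside, z up along it.
- knife: Paring knife with a pointed, tapering blade, 185 mm long, lying flat on the liner. Black handle 100 x 22 mm, 16 mm thick, from x = -95 to +5 mm; blade 26 mm wide, 2 mm thick, at mid thickness, to x = +90. Origin on its underside, handle's middle line; x runs to the point, z up. 0.09 kg, balanced at x = -20. Lies along the case's x, point to the hinge, in one of three places 80 mm apart.
- knife_tip (a point): Point of the paring knife's blade.
- knife_butt (a point): Rear end of the paring knife's handle.
- palette: Palette knife, 182 mm long, in the case: the same black handle, and a blade of constant 24 mm width with a round end. Origin and axes as for the paring knife. Stays in the case.
- honing: Honing steel, 183 mm long, in the case: the same black handle, and a round rod 10 mm in diameter. Origin and axes as for the paring knife. Stays in the case.
- board: Fixed black cutting board, 340 mm (x) by 240 mm (y), 12 mm thick, with a narrow juice groove drawn round its edge. Origin at the centre of its underside, z up.
- mushroom1: Loose whole mushroom cap on the board, 66 mm in diameter, 35 mm high. Origin at the centre of its underside.
- mushroom2: Another mushroom cap like mushroom1.
- mushroom3: Loose half mushroom, cut side down on the board, 62 mm long (x from -28 stem end to +34 mm cap end), 64 mm wide, 32 mm high. Origin on its underside where the stem meets the cap.
- saltbowl: Loose white salt bowl between the case and the board, 66 mm in diameter, 36 mm high. Origin at the centre of its underside.
- oil: Loose oil bottle, 64 mm in diameter, 200 mm high. Origin at the centre of its underside.
- mixbowl: Loose steel bowl, 150 mm in diameter, 65 mm high. Origin at the centre of its underside.
- onion: Loose onion, 72 mm in diameter, 69 mm high. Origin at the centre of its underside.
Not all that is in view belongs to the job. Leave any blue, purple or turquoise look-alike of the mill alone.

How it is judged:
By the outcome, as a careful person would: the job done as asked, in the order asked, and still so for the second after the job is handed in, with the robot touching nothing.
It also fails if it takes over 72 s, if anything falls off the work surface, if the arm or the gripper's body presses on something with over 40 N, if the wrist force passes 120 N, or if a joint passes its speed limit or range.

ROBOT

A 7-joint arm with a two-finger parallel gripper is mounted at the origin on the work surface. World frame = base frame: x ahead of the robot, y to its left, z up, the work surface at z = 0. Lengths are in m, angles in rad, forces in N, time in s.
With the tool pointing down it reaches from about 0.425 to 0.925 m from the base axis. Payload 6.8 kg.
Tool frame: the origin (TCP) lies between the finger pads; the fingertips stand finger_overhang ahead of it and the grasp point (between the pads) lies 6 mm ahead of it (finger_overhang is the distance from the TCP to the fingertips, in m); z points along the fingers, y is the line along which they close (so a half turn about z gives the same grasp; the last joint's range is limited). The gripper opens to 85 mm and grips with 20 to 120 N. Pads are 22 mm wide; open, the fingers measure 114 mm over their backs; the gripper's body (76 mm by 85 mm) begins 54 mm behind the grasp point. The pads swing forward as they close: fully open they stand 13 mm farther back than shut.
Start: joints at [-1.403, 0.477, 0.022, 1.555, -0.011, 1.109, -0.083], TCP at [0.184, 0.65, 0.256] pointing down, gripper open.
Joint ranges: [-2.96, 2.96], [-0.34, 2.1], [-1.41, 1.46], [0.24, 2.44], [-1.37, 4.51], [0.17, 1.92], [-2.96, 2.96]. Speed limits (rad/s): [2.39, 2.39, 3.14, 3.14, 3.14, 3.14, 3.14].

INTERFACE

Orientations are given as a unit quaternion [w, x, y, z].
In Python, from station import * gives the robot as it stands.
- The arm moves only by the tool drive_tool, never from a script. Its argument "increments" is a list of rows, each an object of numbers: "claw": the finger opening in m, from 0 to 0.0854; "dx", "dy", "dz": the shift along the tool's x, y, z in m; "wx", "wy", "wz": the turn, a rotation vector about the tool's x, y, z in degrees. A call has 1 to 20 rows; each row shifts and turns the commanded pose from where the row before left it, along the tool's axes as they then stand; what a row does not reach is not made up. A row lasts 1/8 s, in which the tool goes at most 62.5 mm and 10.7 degrees, less where a joint would pass 70% of its speed; a pose out of reach is approached as far as the arm can. A call with a gripper value outside its range is refused whole. The fingers move at their own pace and stop on an object; "newtons" is the grip in N (left out, the last holds). Time passes only in rows, so rows that do not move let the fingers close. It gives the time, the measured TCP pose, the force, the opening and the grip force at its end, in the units of the state.
- get_obs(): the state, without advancing time (a new reading comes with each control period).
- read_camera(name): name is "side" or "top" or "wrist"; returns (picture, depth): 480x640x3 uint8, red, green, blue; 480x640 float32, m along the optical axis (not along the pixel's ray), 0 where there is no reading.
- calibration(name): a dict with "intrinsics" (3x3 intrinsics, pixels), "R" (3x3) and "t" (3): a world point X has camera coordinates R X + t; the wrist camera has in their place "mount" (4x4, takes a point from camera to tool coordinates, whose origin is the TCP and whose axes are the flange's). Camera axes: x right, y down, z forward; pixel columns grow to the right and rows downward; lengths in m; the calibration is good to about 2 mm. A picture is of the moment at which its call begins: read the wrist's pose just before it. calibration takes no time and is no camera call.
- hand_in(): hands the job in; it is judged then, once.
The state is a dict: "t": time; "q": joint angles; "joint_vel": joint speeds; "joint_torque": joint torques, N m; "eef_pos": TCP position; "tool_rot": TCP orientation; "contact_force": force on the tool from outside, world axes, zero at the start; "torque": the same for the moment, N m; "gripper_width": opening from 0.0 (shut) to 1.0 (fully open); "grasp_force": force on a finger pad.
Only numpy, scipy, OpenCV 4.12 (cv2) and the standard library are available. Lean on these libraries where they do the work, as an engineer would, in place of code of your own. Each camera call takes 0.05 s, during which the arm holds its last target. There are 200 camera calls.

## Working session

There is one attempt and no reset: what is moved stays moved. The work goes in short steps, Python scripts to look and compute and a tool call to move; the robot and the scene stay as the last step left them, time stands still between calls to the robot, and variables do not carry over. Pictures are saved under pics/ and viewed, at most 10 in all, crops included, and the job is handed in when it is done.

Besides the shell and the picture viewer there is one more tool, called after ">>>" by a JSON object that holds its "fn" and its "kwargs". drive_tool: Moves the arm, as the interface text tells. Its arguments: {"type":"object","properties":{"increments":{"type":"array","items":{"type":"object","properties":{"claw":{"type":"number"},"dx":{"type":"number"},"dy":{"type":"number"},"dz":{"type":"number"},"wx":{"type":"number"},"wy":{"type":"number"},"wz":{"type":"number"}}}},"newtons":{"type":"number"}},"required":["increments"]}

```bash
mkdir -p pics; ls
cat > h.py <<'E'
from station import *
import numpy as np, cv2
from scipy.spatial.transform import Rotation as Ro
def cam(n):
    o=get_obs(); c=calibration(n); im,d=read_camera(n)
    K=np.array(c["intrinsics"])
    if n=="wrist":
        q=o["tool_rot"]; T=np.eye(4); T[:3,:3]=Ro.from_quat([q[1],q[2],q[3],q[0]]).as_matrix(); T[:3,3]=o["eef_pos"]
        W=T@np.array(c["mount"])
    else:
        W=np.eye(4); R=np.array(c["R"]); W[:3,:3]=R.T; W[:3,3]=-R.T@np.array(c["t"])
    return im,d,K,W
def save(n,f):
    im,d,K,W=cam(n); cv2.imwrite(f"pics/{f}.png",im[:,:,::-1]); np.savez(f"{f}.npz",im=im,d=d,K=K,W=W)
def cloud(f):
    z=np.load(f+".npz"); d=z["d"];K=z["K"];W=z["W"]
    v,u=np.mgrid[:480,:640]
    P=np.stack([(u-K[0,2])/K[0,0]*d,(v-K[1,2])/K[1,1]*d,d],-1)@W[:3,:3].T+W[:3,3]
    P[d<=0]=np.nan
    return z["im"],P
def proj(f,X):
    z=np.load(f+".npz");W=z["W"];p=(np.atleast_2d(X)-W[:3,3])@W[:3,:3]@z["K"].T
    return p[:,:2]/p[:,2:]
def st():
    o=get_obs(); np.set_printoptions(precision=4,suppress=True)
    for k in o: print(k,np.round(o[k],4))
E
python3 - <<'E'
from h import *
for n in ("top","side","wrist"): save(n,n+"0")
a=[cv2.imread(f"pics/{n}0.png") for n in ("top","side")]
st()
import station
for n in("top","side"):
  im,P=cloud(n+"0"); z=np.load(n+"0.npz"); print(n,z["W"],z["K"])
print(calibration("wrist")["mount"])
print([x for x in dir(station) if not x.startswith('_')])
for x in dir(station):
  if 'overhang' in x: print(getattr(station,x))
E
```

```text
pics
t 0.15
q [-1.4031  0.4776  0.0224  1.5562 -0.0115  1.1093 -0.0831]
joint_vel [-0.0004 -0.0013 -0.0009 -0.0014  0.0013  0.0006  0.0015]
joint_torque [  0.0032 -59.6924   1.6104 -28.1492   0.0127   0.0064  -0.    ]
eef_pos [0.1837 0.6491 0.2556]
tool_rot [-0.      0.1375  0.9905 -0.0007]
contact_force [ 0.1889  0.1125 -0.1907]
torque [ 0.019  -0.0051 -0.0467]
grasp_force 0.0
gripper_width 0.9988
top [[ 0.0261 -0.9954  0.0924  0.3941]
 [-0.9996 -0.0268 -0.0062  0.0186]
 [ 0.0086 -0.0922 -0.9957  1.2647]
 [ 0.      0.      0.      1.    ]] [[474.3815   0.     320.6486]
 [  0.     474.3815 226.5884]
 [  0.       0.       1.    ]]
side [[ 0.9451 -0.2312  0.231   0.2466]
 [-0.3268 -0.6536  0.6827 -0.8121]
 [-0.0068 -0.7207 -0.6932  0.9158]
 [ 0.      0.      0.      1.    ]] [[514.638    0.     322.0998]
 [  0.     514.638  236.2914]
 [  0.       0.       1.    ]]
[[ 0.0003 -0.9658 -0.2594  0.0658]
 [ 1.      0.0004 -0.0004  0.0005]
 [ 0.0004 -0.2594  0.9658 -0.1183]
 [ 0.      0.      0.      1.    ]]
['PlanningError', 'calibration', 'finger_overhang', 'get_obs', 'hand_in', 'read_camera']
0.025
```

View pics/top0.png

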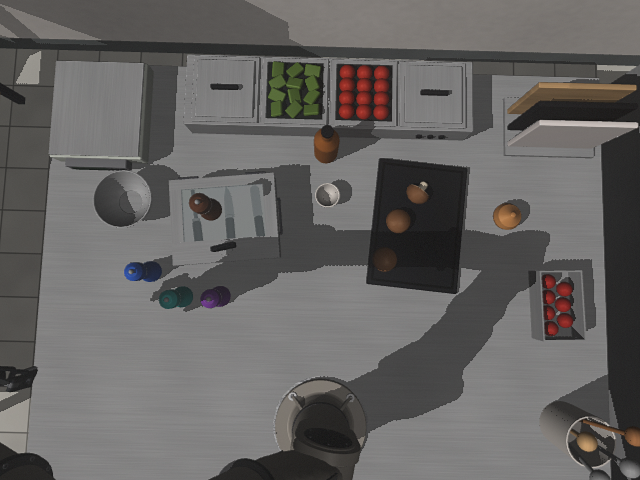

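View pics/side0.png

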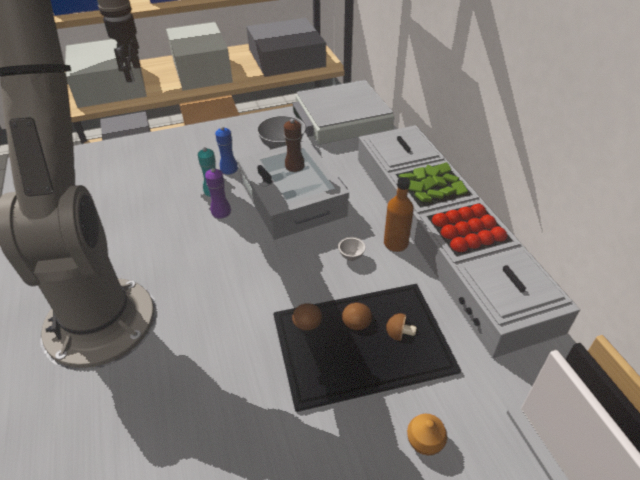

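Top: the case is at about (225,215), with the brown mill on its lid (head 199,203). The latch bar is at (222,246) and the board at (418,225), with mushrooms at (417,192), (398,221) and (385,260). The blue, turquoise and purple mills stand in front of the case at (142,271), (176,297) and (214,297). Side view: the same scene, with the brown mill at (293,145) and the knob at (264,174).

Run:
```python
from h import *
im,P=cloud("top0"); im2,P2=cloud("side0")
c=im[155:275,150:300]; cv2.imwrite("pics/crop1.png",cv2.resize(c[:,:,::-1],(750,600),interpolation=cv2.INTER_CUBIC))
def comp(P,sel,name,minn=30):
    n,l,s,ce=cv2.connectedComponentsWithStats(sel.astype(np.uint8))
    for i in range(1,n):
        if s[i,4]<minn: continue
        Q=P[l==i]; print(name,ce[i].round(),s[i,4],"med",np.nanmedian(Q,0).round(3),"min",np.nanpercentile(Q,1,axis=0).round(3),"max",np.nanpercentile(Q,99,axis=0).round(3))
for nm,I,Q in(("top",im,P),("side",im2,P2)):
    z=Q[...,2]; reg=(Q[...,0]>.25)&(Q[...,0]<.75)&(Q[...,1]>-.5)&(Q[...,1]<.6)
    comp(Q,reg&(z>.02),nm+" z>.02")
    comp(Q,reg&(z>.10),nm+" z>.10",10)
    comp(Q,reg&(z>.19),nm+" z>.19",10)
    lid=reg&(abs(z-.088)<.01); comp(Q,lid,nm+" lid",150)
    g=I.max(-1)<45
    comp(Q,reg&g&(z>.004)&(z<.03),nm+" board",300)
```

```text
top z>.02 [527. 133.] 246 med [ 0.743 -0.489  0.13 ] min [ 0.741 -0.5    0.024] max [ 0.75  -0.484  0.203]
top z>.02 [326. 143.] 753 med [0.702 0.004 0.132] min [ 0.684 -0.026  0.024] max [0.735 0.033 0.202]
top z>.02 [118. 168.] 3686 med [0.663 0.543 0.057] min [0.497 0.454 0.021] max [0.749 0.598 0.072]
top z>.02 [224. 218.] 9338 med [0.517 0.251 0.087] min [0.408 0.118 0.047] max [0.63  0.386 0.223]
top z>.02 [327. 194.] 226 med [ 0.599 -0.005  0.032] min [ 0.562 -0.035  0.02 ] max [0.624 0.028 0.04 ]
top z>.02 [418. 193.] 299 med [ 0.602 -0.24   0.033] min [ 0.582 -0.268  0.02 ] max [ 0.635 -0.218  0.045]
top z>.02 [506. 216.] 562 med [ 0.547 -0.468  0.048] min [ 0.517 -0.498  0.024] max [ 0.583 -0.443  0.07 ]
top z>.02 [398. 220.] 466 med [ 0.529 -0.189  0.039] min [ 0.5   -0.219  0.023] max [ 0.56  -0.161  0.049]
top z>.02 [384. 259.] 476 med [ 0.428 -0.155  0.039] min [ 0.399 -0.187  0.023] max [ 0.46  -0.127  0.049]
top z>.02 [141. 271.] 581 med [0.382 0.443 0.12 ] min [0.358 0.431 0.021] max [0.405 0.474 0.144]
top z>.02 [174. 298.] 542 med [0.32  0.359 0.125] min [0.294 0.3
[... 2917 characters left out ...]
ed [ 0.745 -0.493  0.158] min [ 0.743 -0.5    0.101] max [ 0.749 -0.486  0.202]
side z>.19 [293. 129.] 293 med [0.538 0.272 0.213] min [0.52  0.262 0.19 ] max [0.562 0.298 0.232]
side z>.19 [404. 182.] 121 med [ 0.717 -0.001  0.198] min [ 0.704 -0.012  0.19 ] max [0.731 0.018 0.202]
side z>.19 [553. 356.] 58 med [ 0.746 -0.493  0.199] min [ 0.743 -0.5    0.19 ] max [ 0.749 -0.485  0.203]
side lid [292. 181.] 4655 med [0.513 0.223 0.087] min [0.409 0.116 0.079] max [0.634 0.383 0.093]
side lid [398. 224.] 163 med [ 0.703 -0.021  0.089] min [ 0.687 -0.03   0.079] max [0.743 0.014 0.098]
side board [358. 358.] 8153 med [ 0.494 -0.288  0.011] min [ 0.363 -0.366  0.007] max [ 0.68  -0.136  0.015]
```

View pics/crop1.png

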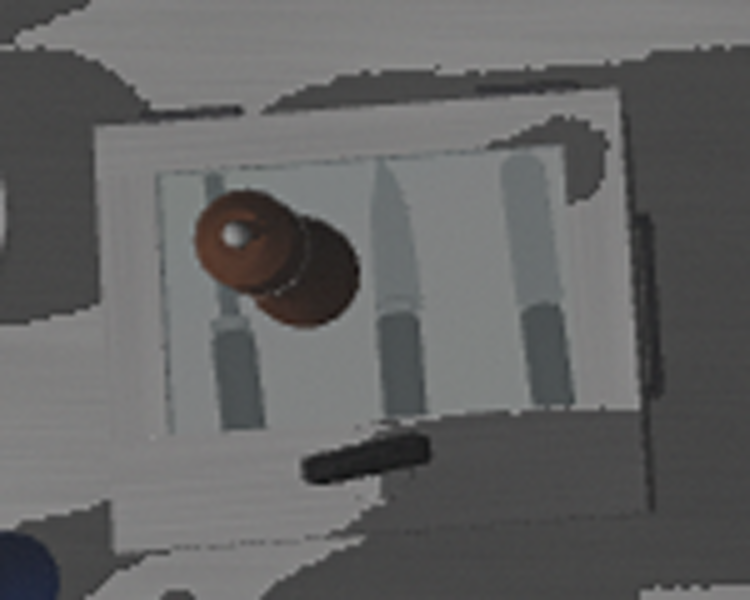

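In the crop, the three tools are the left one (235,330) with a thin rod (honing steel), the middle one (400,290) with a tapering pointed blade, and the right one (535,280) with a constant-width, round-ended blade (palette). The middle one fits the paring knife. Next I fit the geometry.

Run:
```python
from h import *
from scipy.optimize import least_squares
def rect(X,nm,w=None):
    (c,s,a)=cv2.minAreaRect(X[:,:2].astype(np.float32)*1000); print(nm,"c",np.round(c,1),"size",np.round(s,1),"ang",round(a,2))
for nm in("top0","side0"):
    im,P=cloud(nm); x,y,z=P[...,0],P[...,1],P[...,2]
    box=lambda a,b,c,d:(x>a)&(x<b)&(y>c)&(y<d)
    m=box(.38,.66,.09,.41)&(abs(z-.087)<.005); m=cv2.morphologyEx(m.astype(np.uint8),cv2.MORPH_OPEN,np.ones((3,3)))>0
    rect(P[m],nm+" lid"); print(" lid z",np.median(z[m]).round(4))
    k=box(.41,.48,.2,.3)&(z>.112)&(z<.14); rect(P[k],nm+" knob"); print(" knob top z",np.percentile(z[k],[50,90]).round(4))
    q=P[k][:,:2]; q0=q.mean(0); print(" knob dir",np.linalg.svd(q-q0)[2][0].round(4), q0.round(4))
    b=box(.3,.73,-.45,-.08)&(z>.007)&(z<.016); b=cv2.morphologyEx(b.astype(np.uint8),cv2.MORPH_OPEN,np.ones((5,5)))>0
    rect(P[b],nm+" board"); print(" board z",np.median(z[b]).round(4))
    h=box(.49,.59,.23,.33)&(z>.19)&(z<.214)
    q=P[h]; f=least_squares(lambda p:np.hypot(q[:,0]-p[0],q[:,1]-p[1])-.0225,[.54,.28],loss="soft_l1",f_scale=.002); print(nm,"mill head",f.x.round(4),len(q),"top",np.nanmax(z[box(.49,.59,.23,.33)]).round(4))
    f2=box(.49,.59,.23,.33)&(z>.096)&(z<.115)
    q=P[f2]; 
    if len(q)>10: f=least_squares(lambda p:np.hypot(q[:,0]-p[0],q[:,1]-p[1])-.027,[.54,.28],loss="soft_l1",f_scale=.002); print(" foot",f.x.round(4),len(q))
    for i,(a,c_) in enumerate([(.429,-.16),(.53,-.195),(.603,-.245)]):
        mm=box(a-.05,a+.05,c_-.05,c_+.05)&(z>.018); q=P[mm]; print(" mush",i+1,"min",np.percentile(q,1,axis=0).round(3),"max",np.percentile(q,99,axis=0).round(3))
```

```text
top0 lid c [520.2 255.2] size [219.4 265.7] ang 5.82
 lid z 0.0872
top0 knob c [446.2 247. ] size [13.9 59.2] ang 13.48
 knob top z [0.1241 0.1276]
 knob dir [ 0.234  -0.9722] [0.4461 0.246 ]
top0 board c [ 523.6 -245.8] size [239.4 338.6] ang 85.39
 board z 0.0117
top0 mill head [0.539  0.2867] 70 top 0.2369
 foot [0.5399 0.2877] 83
 mush 1 min [ 0.399 -0.199  0.019] max [ 0.46  -0.127  0.049]
 mush 2 min [ 0.5   -0.22   0.019] max [ 0.56  -0.161  0.049]
 mush 3 min [ 0.555 -0.271  0.018] max [ 0.636 -0.198  0.045]
side0 lid c [523.6 256.1] size [221.3 271.9] ang 5.73
 lid z 0.0869
side0 knob c [448.9 246.1] size [15.1 64.1] ang 15.89
 knob top z [0.1235 0.1264]
 knob dir [ 0.2697 -0.9629] [0.4487 0.242 ]
side0 board c [ 525.7 -245.6] size [241.6 340.2] ang 85.03
 board z 0.0113
side0 mill head [0.5421 0.2879] 149 top 0.2336
 foot [0.5428 0.2884] 129
 mush 1 min [ 0.402 -0.189  0.019] max [ 0.461 -0.134  0.048]
 mush 2 min [ 0.504 -0.224  0.019] max [ 0.561 -0.17   0.048]
 mush 3 min [ 0.554 -0.271  0.018] max [ 0.638 -0.198  0.043]
```

The middle tool is the paring knife, and the mill axis is at about (0.541, 0.287). I level the tool yaw with world y and go above the mill.

>>> {"fn": "drive_tool", "kwargs": {"increments": [{"wz":-7.9,"dz":-0.022},{"wz":-7.9,"dz":-0.022},{"dx":-0.03,"dy":-0.03},{"dx":-0.03,"dy":-0.03},{"dx":-0.03,"dy":-0.03},{"dx":-0.03,"dy":-0.03},{"dx":-0.03,"dy":-0.03},{"dx":-0.03,"dy":-0.03},{"dx":-0.03,"dy":-0.03},{"dx":-0.03,"dy":-0.03},{"dx":-0.03,"dy":-0.03},{"dx":-0.03,"dy":-0.03},{"dx":-0.03,"dy":-0.03},{"dx":-0.027,"dy":-0.03},{}], "newtons": 40}}

```text
schema error: expected keys claw, dx, dy, dz, wx, wy, wz
```

>>> {"fn": "drive_tool", "kwargs": {"increments": [{"claw":0.0854,"dx":0,"dy":0,"dz":-0.022,"wx":0,"wy":0,"wz":-7.9},{"claw":0.0854,"dx":0,"dy":0,"dz":-0.022,"wx":0,"wy":0,"wz":-7.9},{"claw":0.0854,"dx":-0.04,"dy":-0.04,"dz":0,"wx":0,"wy":0,"wz":0},{"claw":0.0854,"dx":-0.04,"dy":-0.04,"dz":0,"wx":0,"wy":0,"wz":0},{"claw":0.0854,"dx":-0.04,"dy":-0.04,"dz":0,"wx":0,"wy":0,"wz":0},{"claw":0.0854,"dx":-0.04,"dy":-0.04,"dz":0,"wx":0,"wy":0,"wz":0},{"claw":0.0854,"dx":-0.04,"dy":-0.04,"dz":0,"wx":0,"wy":0,"wz":0},{"claw":0.0854,"dx":-0.04,"dy":-0.04,"dz":0,"wx":0,"wy":0,"wz":0},{"claw":0.0854,"dx":-0.04,"dy":-0.04,"dz":0,"wx":0,"wy":0,"wz":0},{"claw":0.0854,"dx":-0.04,"dy":-0.04,"dz":0,"wx":0,"wy":0,"wz":0},{"claw":0.0854,"dx":-0.037,"dy":-0.042,"dz":0,"wx":0,"wy":0,"wz":0},{"claw":0.0854,"dx":0,"dy":0,"dz":0,"wx":0,"wy":0,"wz":0}], "newtons": 40}}

```text
t: 1.65
eef_pos: [0.5442, 0.2817, 0.3001]
tool_rot: [0.001, 0.005, 1.0, -0.001]
contact_force: [-1.5, -0.7, -0.1]
gripper_width: 1.0
grasp_force: 0.0
```

>>> {"fn": "drive_tool", "kwargs": {"increments": [{"claw":0.0854,"dx":0.003,"dy":0.005,"dz":0.02,"wx":0,"wy":0,"wz":-0.6},{"claw":0.0854,"dx":0,"dy":0,"dz":0.04,"wx":0,"wy":0,"wz":0},{"claw":0.0854,"dx":0,"dy":0,"dz":0.038,"wx":0,"wy":0,"wz":0},{"claw":0.0854,"dx":0,"dy":0,"dz":0,"wx":0,"wy":0,"wz":0},{"claw":0.035,"dx":0,"dy":0,"dz":0,"wx":0,"wy":0,"wz":0},{"claw":0.035,"dx":0,"dy":0,"dz":0,"wx":0,"wy":0,"wz":0},{"claw":0.035,"dx":0,"dy":0,"dz":0,"wx":0,"wy":0,"wz":0},{"claw":0.035,"dx":0,"dy":0,"dz":0,"wx":0,"wy":0,"wz":0},{"claw":0.035,"dx":0,"dy":0,"dz":0,"wx":0,"wy":0,"wz":0}], "newtons": 40}}

```text
t: 2.78
eef_pos: [0.539, 0.2924, 0.2043]
tool_rot: [0.001, -0.005, 1.0, 0.001]
contact_force: [-0.4, -3.1, 6.7]
gripper_width: 0.518
grasp_force: 40.4
```

>>> {"fn": "drive_tool", "kwargs": {"increments": [{"claw":0.035,"dx":0,"dy":0,"dz":-0.02,"wx":0,"wy":0,"wz":0},{"claw":0.035,"dx":0,"dy":0,"dz":-0.03,"wx":0,"wy":0,"wz":0},{"claw":0.035,"dx":0,"dy":-0.01,"dz":-0.02,"wx":0,"wy":0,"wz":0},{"claw":0.035,"dx":0.01,"dy":-0.03,"dz":0,"wx":0,"wy":0,"wz":0},{"claw":0.035,"dx":0.01,"dy":-0.04,"dz":0,"wx":0,"wy":0,"wz":0},{"claw":0.035,"dx":0.01,"dy":-0.04,"dz":0,"wx":0,"wy":0,"wz":0},{"claw":0.035,"dx":0.01,"dy":-0.04,"dz":0,"wx":0,"wy":0,"wz":0},{"claw":0.035,"dx":0.01,"dy":-0.04,"dz":0,"wx":0,"wy":0,"wz":0},{"claw":0.035,"dx":0.01,"dy":-0.04,"dz":0,"wx":0,"wy":0,"wz":0},{"claw":0.035,"dx":0.01,"dy":-0.03,"dz":0,"wx":0,"wy":0,"wz":0},{"claw":0.035,"dx":0,"dy":-0.02,"dz":0.02,"wx":0,"wy":0,"wz":0},{"claw":0.035,"dx":0,"dy":0,"dz":0.04,"wx":0,"wy":0,"wz":0},{"claw":0.035,"dx":0,"dy":0,"dz":0.04,"wx":0,"wy":0,"wz":0},{"claw":0.035,"dx":0,"dy":0,"dz":0.035,"wx":0,"wy":0,"wz":0},{"claw":0.035,"dx":0,"dy":0,"dz":0.015,"wx":0,"wy":0,"wz":0},{"claw":0.035,"dx":0,"dy":0,"dz":0.003,"wx":0,"wy":0,"wz":0},{"claw":0.035,"dx":0,"dy":0,"dz":0,"wx":0,"wy":0,"wz":0},{"claw":0.035,"dx":0,"dy":0,"dz":0,"wx":0,"wy":0,"wz":0}]}}

```text
t: 5.03
eef_pos: [0.4717, 0.0019, 0.1204]
tool_rot: [0.001, -0.005, 1.0, 0.0]
contact_force: [-0.8, -0.3, -1.9]
gripper_width: 0.523
grasp_force: 41.6
```

>>> {"fn": "drive_tool", "kwargs": {"increments": [{"claw":0.035,"dx":0,"dy":0,"dz":0.0015,"wx":0,"wy":0,"wz":0},{"claw":0.035,"dx":0,"dy":0,"dz":0.001,"wx":0,"wy":0,"wz":0},{"claw":0.035,"dx":0,"dy":0,"dz":0,"wx":0,"wy":0,"wz":0}]}}

```text
t: 5.4
eef_pos: [0.4708, 0.0018, 0.1168]
tool_rot: [-0.0, -0.005, 1.0, 0.0]
contact_force: [-0.0, 0.1, -3.0]
gripper_width: 0.518
grasp_force: 41.6
```

Run:
```python
from h import *
save("side","side1"); im,P=cloud("side1"); print(get_obs()["contact_force"])
x,y,z=P[...,0],P[...,1],P[...,2]
m=(abs(x-.47)<.04)&(abs(y)<.045)
v,u=np.where(m&(z>.004)&(im[...,0]>im[...,2]*1.5)); print(v.min(),v.max(),z[m&(z>.004)].min())
for zz in(.0,.005): print(proj("side1",[[.472,.002-.027,zz],[.46,-.022,zz]]))
cv2.imwrite("pics/s1.png",cv2.resize(im[140:300,180:400,::-1],(770,560),interpolation=cv2.INTER_CUBIC))
```

```text
[-0.42325286  0.04761382 -2.60556805]
225 273 0.004012330877926518
[[306.15423258 275.57360594]
 [300.96209697 275.93885034]]
[[306.09464516 274.16604884]
 [300.88772294 274.53149504]]
```

View pics/s1.png

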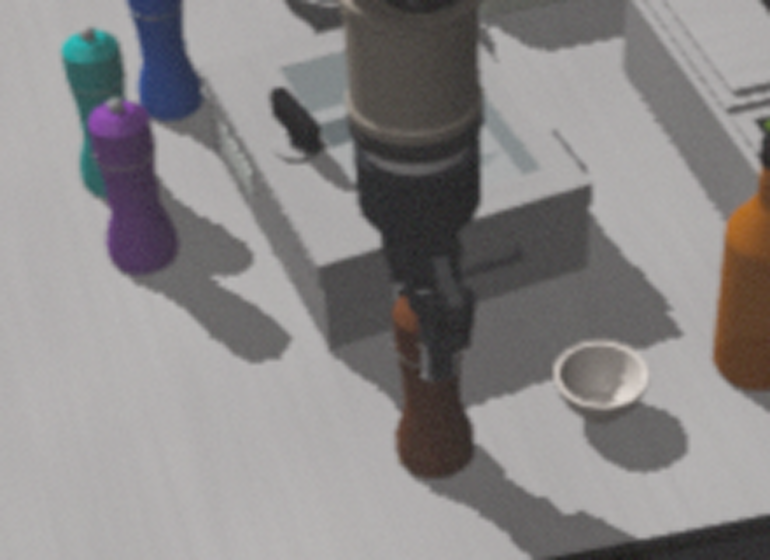

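The mill is held upright with its foot at about (435,460) in the crop, a millimetre or so above the counter. I lower it until it touches.

>>> {"fn": "drive_tool", "kwargs": {"increments": [{"claw":0.035,"dx":0,"dy":0,"dz":0.001,"wx":0,"wy":0,"wz":0},{"claw":0.035,"dx":0,"dy":0,"dz":0.001,"wx":0,"wy":0,"wz":0},{"claw":0.035,"dx":0,"dy":0,"dz":0,"wx":0,"wy":0,"wz":0}]}}

```text
t: 5.82
eef_pos: [0.4724, 0.0016, 0.1162]
tool_rot: [0.001, -0.005, 1.0, 0.0]
contact_force: [-1.3, -1.3, 12.5]
gripper_width: 0.516
grasp_force: 41.9
```

>>> {"fn": "drive_tool", "kwargs": {"increments": [{"claw":0.035,"dx":0,"dy":0,"dz":-0.0005,"wx":0,"wy":0,"wz":0},{"claw":0.0854,"dx":0,"dy":0,"dz":0,"wx":0,"wy":0,"wz":0},{"claw":0.0854,"dx":0,"dy":0,"dz":0,"wx":0,"wy":0,"wz":0},{"claw":0.0854,"dx":0,"dy":0,"dz":0,"wx":0,"wy":0,"wz":0},{"claw":0.0854,"dx":0,"dy":0,"dz":-0.015,"wx":0,"wy":0,"wz":0},{"claw":0.0854,"dx":0,"dy":0,"dz":-0.04,"wx":0,"wy":0,"wz":0},{"claw":0.0854,"dx":0,"dy":0,"dz":-0.05,"wx":0,"wy":0,"wz":0},{"claw":0.0854,"dx":0,"dy":0.04,"dz":-0.03,"wx":0,"wy":0,"wz":0},{"claw":0.0854,"dx":0,"dy":0.05,"dz":0,"wx":0,"wy":0,"wz":0},{"claw":0.0854,"dx":0.005,"dy":0.05,"dz":0,"wx":0,"wy":0,"wz":0},{"claw":0.0854,"dx":0.01,"dy":0.05,"dz":0,"wx":0,"wy":0,"wz":0},{"claw":0.0854,"dx":0.01,"dy":0.05,"dz":0,"wx":0,"wy":0,"wz":0},{"claw":0.05,"dx":0,"dy":0,"dz":0,"wx":0,"wy":0,"wz":10},{"claw":0.05,"dx":0,"dy":0,"dz":0,"wx":0,"wy":0,"wz":10},{"claw":0.05,"dx":0,"dy":0,"dz":0,"wx":0,"wy":0,"wz":10},{"claw":0.05,"dx":0,"dy":0,"dz":0,"wx":0,"wy":0,"wz":10},{"claw":0.05,"dx":0,"dy":0,"dz":0,"wx":0,"wy":0,"wz":10},{"claw":0.05,"dx":0,"dy":0,"dz":0,"wx":0,"wy":0,"wz":10},{"claw":0.05,"dx":0,"dy":0,"dz":0,"wx":0,"wy":0,"wz":10},{"claw":0.05,"dx":0,"dy":0,"dz":0,"wx":0,"wy":0,"wz":7}]}}

```text
t: 8.32
eef_pos: [0.4433, 0.2414, 0.2513]
tool_rot: [0.0, 0.62, 0.784, 0.0]
contact_force: [-0.3, 0.7, 0.3]
gripper_width: 0.586
grasp_force: 0.0
```

```bash
cat >> h.py <<'E'
def fr():
    o=get_obs(); q=o["tool_rot"]; R=Ro.from_quat([q[1],q[2],q[3],q[0]]).as_matrix()
    print("t",round(o["t"],2),"p",np.round(o["eef_pos"],4),"q7",np.round(o["q"],2),"x",R[:,0].round(3),"y",R[:,1].round(3),"z",R[:,2].round(3),"F",np.round(o["contact_force"],1))
    return np.array(o["eef_pos"]),R
def go(T):
    p,R=fr(); print("tool delta",(R.T@(np.array(T)-p)).round(4))
E
python3 - <<'E'
from h import *
save("wrist","w1"); im,P=cloud("w1"); x,y,z=P[...,0],P[...,1],P[...,2]
p,R=fr()
k=(abs(x-.447)<.05)&(abs(y-.245)<.06)&(z>.112)&(z<.14)
print(k.sum(),np.median(z[k]))
if k.sum()>50:
    (c,s,a)=cv2.minAreaRect(P[k][:,:2].astype(np.float32)*1000); print(c,s,a)
    go([c[0]/1000,c[1]/1000,.118])
save("top","top2"); im,P=cloud("top2"); x,y,z=P[...,0],P[...,1],P[...,2]
k=(abs(x-.472)<.05)&(abs(y)<.05)&(z>.01); print("mill",np.nanmedian(P[k],0),np.nanmax(z[k]))
E
```

```text
t 8.38 p [0.4433 0.2414 0.2512] q7 [-0.89  0.2   0.31  1.98 -0.07  0.97 -0.32] x [-0.226  0.974  0.   ] y [0.974 0.226 0.001] z [ 0.001  0.    -1.   ] F [-0.3 -0.2  0.7]
1903 0.12629073668542817
(446.87261962890625, 248.71270751953125) (13.682823181152344, 59.8349494934082) 14.069793701171875
t 8.38 p [0.4433 0.2414 0.2512] q7 [-0.89  0.2   0.31  1.98 -0.07  0.97 -0.32] x [-0.226  0.974  0.   ] y [0.974 0.226 0.001] z [ 0.001  0.    -1.   ] F [-0.3 -0.2  0.7]
tool delta [0.0063 0.005  0.1332]
mill [ 0.46680442 -0.00281664  0.13065024] 0.15073298197421248
```

View pics/w1.png

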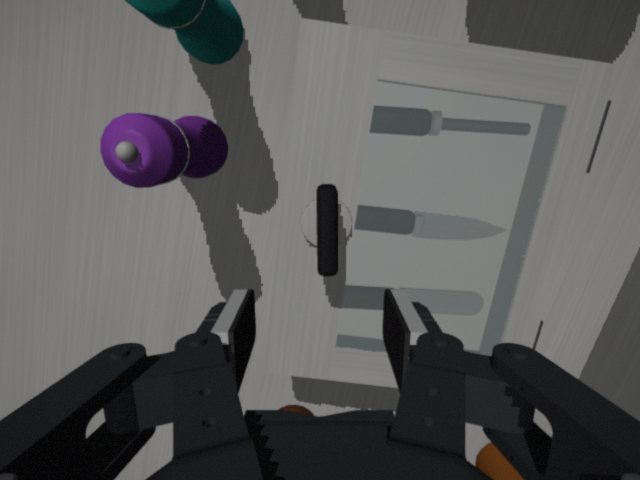

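The wrist view shows the knob bar at (327,230). Behind the window are the rod (top, y=125), the pointed knife (middle, y=222) and the round-ended palette knife (y=300). I grip the knob.

>>> {"fn": "drive_tool", "kwargs": {"increments": [{"claw":0.045,"dx":0.006,"dy":0.005,"dz":0.03,"wx":0,"wy":0,"wz":-1},{"claw":0.045,"dx":0,"dy":0,"dz":0.045,"wx":0,"wy":0,"wz":0},{"claw":0.045,"dx":0,"dy":0,"dz":0.035,"wx":0,"wy":0,"wz":0},{"claw":0.045,"dx":0,"dy":0,"dz":0.022,"wx":0,"wy":0,"wz":0},{"claw":0.045,"dx":0,"dy":0,"dz":0,"wx":0,"wy":0,"wz":0},{"claw":0.005,"dx":0,"dy":0,"dz":0,"wx":0,"wy":0,"wz":0},{"claw":0.005,"dx":0,"dy":0,"dz":0,"wx":0,"wy":0,"wz":0},{"claw":0.005,"dx":0,"dy":0,"dz":0,"wx":0,"wy":0,"wz":0},{"claw":0.005,"dx":0,"dy":0,"dz":0,"wx":0,"wy":0,"wz":0}], "newtons": 30}}

```text
t: 9.55
eef_pos: [0.4473, 0.2489, 0.1197]
tool_rot: [0.0, 0.611, 0.791, 0.001]
contact_force: [-2.3, -0.3, 6.8]
gripper_width: 0.155
grasp_force: 33.8
```

```bash
python3 -c "
from h import *
fr(); print(get_obs()['gripper_width']*85.4)"
```

```text
t 9.55 p [0.4473 0.2489 0.1197] q7 [-0.85  0.4   0.27  2.08 -0.17  0.68 -0.22] x [-0.252  0.968  0.001] y [0.968 0.252 0.002] z [ 0.001  0.001 -1.   ] F [-2.3 -0.3  6.8]
13.20905556387689
```

>>> {"fn": "drive_tool", "kwargs": {"increments": [{"claw":0.005,"dx":0,"dy":0,"dz":0,"wx":0,"wy":0,"wz":-9},{"claw":0.005,"dx":0,"dy":0,"dz":0,"wx":0,"wy":0,"wz":-9},{"claw":0.005,"dx":0,"dy":0,"dz":0,"wx":0,"wy":0,"wz":-9},{"claw":0.005,"dx":0,"dy":0,"dz":0,"wx":0,"wy":0,"wz":-9},{"claw":0.005,"dx":0,"dy":0,"dz":0,"wx":0,"wy":0,"wz":-9},{"claw":0.005,"dx":0,"dy":0,"dz":0,"wx":0,"wy":0,"wz":-9},{"claw":0.005,"dx":0,"dy":0,"dz":0,"wx":0,"wy":0,"wz":-9},{"claw":0.005,"dx":0,"dy":0,"dz":0,"wx":0,"wy":0,"wz":-9},{"claw":0.005,"dx":0,"dy":0,"dz":0,"wx":0,"wy":0,"wz":-8.5},{"claw":0.005,"dx":0,"dy":0,"dz":0,"wx":0,"wy":0,"wz":0}]}}

```text
t: 10.8
eef_pos: [0.4468, 0.2483, 0.1196]
tool_rot: [0.0, -0.045, 0.999, 0.0]
contact_force: [-2.7, -1.7, 10.0]
gripper_width: 0.157
grasp_force: 34.1
```

```bash
python3 -c "
from h import *
fr(); print(get_obs()['gripper_width']*85.4,get_obs()['torque'])"
```

```text
t 10.8 p [0.4468 0.2483 0.1196] q7 [-0.56  0.4  -0.08  2.06  0.05  0.69  0.99] x [-0.996 -0.09  -0.   ] y [-0.09   0.996  0.   ] z [ 0.  0. -1.] F [-2.7 -1.7 10. ]
13.43624088362845 [-0.52931236  0.85110514  0.08478868]
```

Run:
```python
import numpy as np
a=np.concatenate([[0,.03],np.linspace(.1,1.72,18)]); b=a*.32
def tcp(a,b):
    G=np.array([-.178*np.cos(a)+.033*np.sin(a),.178*np.sin(a)+.033*np.cos(a)])
    return G-.006*np.array([-np.sin(b),-np.cos(b)])
for i in range(1,len(a)):
    d=tcp(a[i],b[i])-tcp(a[i-1],b[i-1]); B=b[i-1]
    tx=np.array([-np.cos(B),np.sin(B)]); tz=np.array([-np.sin(B),-np.cos(B)])
    print(f"{a[i]:.2f} dx {d@tx:.4f} dz {d@tz:.4f} wy {np.degrees(b[i]-b[i-1]):.2f}")
```

```text
0.03 dx -0.0011 dz -0.0053 wy 0.55
0.10 dx -0.0031 dz -0.0123 wy 1.28
0.20 dx -0.0053 dz -0.0165 wy 1.75
0.29 dx -0.0063 dz -0.0161 wy 1.75
0.39 dx -0.0073 dz -0.0157 wy 1.75
0.48 dx -0.0083 dz -0.0152 wy 1.75
0.58 dx -0.0093 dz -0.0146 wy 1.75
0.67 dx -0.0102 dz -0.0140 wy 1.75
0.77 dx -0.0111 dz -0.0133 wy 1.75
0.86 dx -0.0120 dz -0.0126 wy 1.75
0.96 dx -0.0128 dz -0.0118 wy 1.75
1.05 dx -0.0135 dz -0.0110 wy 1.75
1.15 dx -0.0142 dz -0.0101 wy 1.75
1.24 dx -0.0148 dz -0.0091 wy 1.75
1.34 dx -0.0154 dz -0.0082 wy 1.75
1.43 dx -0.0159 dz -0.0072 wy 1.75
1.53 dx -0.0163 dz -0.0061 wy 1.75
1.62 dx -0.0167 dz -0.0051 wy 1.75
1.72 dx -0.0170 dz -0.0040 wy 1.75
```

>>> {"fn": "drive_tool", "kwargs": {"increments": [{"claw":0.005,"dx":-0.0011,"dy":0,"dz":-0.0053,"wx":0,"wy":0.55,"wz":-0.6},{"claw":0.005,"dx":-0.0031,"dy":0,"dz":-0.0123,"wx":0,"wy":1.28,"wz":0},{"claw":0.005,"dx":-0.0053,"dy":0,"dz":-0.0165,"wx":0,"wy":1.75,"wz":0},{"claw":0.005,"dx":-0.0063,"dy":0,"dz":-0.0161,"wx":0,"wy":1.75,"wz":0},{"claw":0.005,"dx":0,"dy":0,"dz":0,"wx":0,"wy":0,"wz":0}], "newtons": 30}}

```text
t: 11.42
eef_pos: [0.4641, 0.25, 0.1684]
tool_rot: [-0.047, -0.049, 0.998, -0.002]
contact_force: [-2.7, -0.3, -2.4]
gripper_width: 0.159
grasp_force: 31.9
```

```bash
python3 -c "
from h import *
fr(); print(get_obs()['gripper_width']*85.4,get_obs()['torque'])"
```

```text
t 11.43 p [0.4641 0.25   0.1684] q7 [-0.51  0.39 -0.1   1.93 -0.01  0.91  1.08] x [-0.991 -0.099  0.094] y [-0.099  0.995 -0.   ] z [-0.093 -0.009 -0.996] F [-2.7 -0.3 -2.4]
13.607950844867304 [-0.10748651  0.31236648  0.03859412]
```

Forces are small and the lid is rising. I continue along the arc.

>>> {"fn": "drive_tool", "kwargs": {"increments": [{"claw":0.005,"dx":-0.0073,"dy":0,"dz":-0.0157,"wx":0,"wy":1.75,"wz":0},{"claw":0.005,"dx":-0.0083,"dy":0,"dz":-0.0152,"wx":0,"wy":1.75,"wz":0},{"claw":0.005,"dx":-0.0093,"dy":0,"dz":-0.0146,"wx":0,"wy":1.75,"wz":0},{"claw":0.005,"dx":-0.0102,"dy":0,"dz":-0.014,"wx":0,"wy":1.75,"wz":0},{"claw":0.005,"dx":-0.0111,"dy":0,"dz":-0.0133,"wx":0,"wy":1.75,"wz":0},{"claw":0.005,"dx":-0.012,"dy":0,"dz":-0.0126,"wx":0,"wy":1.75,"wz":0},{"claw":0.005,"dx":-0.0128,"dy":0,"dz":-0.0118,"wx":0,"wy":1.75,"wz":0},{"claw":0.005,"dx":-0.0135,"dy":0,"dz":-0.011,"wx":0,"wy":1.75,"wz":0},{"claw":0.005,"dx":0,"dy":0,"dz":0,"wx":0,"wy":0,"wz":0}]}}

```text
t: 12.55
eef_pos: [0.5669, 0.2605, 0.2559]
tool_rot: [-0.168, -0.049, 0.985, -0.008]
contact_force: [-3.8, -1.5, 3.2]
gripper_width: 0.158
grasp_force: 33.3
```

Run:
```python
from h import *
p,R=fr(); print(get_obs()['gripper_width']*85.4,get_obs()['torque'])
G=p+.006*R[:,2]; H=np.array([.4470+.178*.995,.2486+.178*.10,.080]); u=np.array([.995,.1,0]); r=(G-H)@u; h=G[2]-.08
print("angle",np.arctan2(h,-r)-np.arctan2(.033,.178),np.hypot(r,h),np.hypot(.178,.033))
```

```text
t 12.55 p [0.5669 0.2605 0.2559] q7 [-0.42  0.57 -0.07  1.45 -0.09  1.44  1.2 ] x [-0.939 -0.093  0.331] y [-0.099  0.995 -0.   ] z [-0.33  -0.033 -0.943] F [-3.8 -1.5  3.2]
13.500770315994123 [-0.29351649  0.56339522  0.08996748]
angle 1.0512717424576703 0.1803673543231884 0.1810331461362808
```

Run:
```python
import numpy as np
a=np.linspace(1.05,1.72,8);B=.338
G=np.array([-.178*np.cos(a)+.033*np.sin(a),.178*np.sin(a)+.033*np.cos(a)]).T
tx=np.array([-np.cos(B),np.sin(B)]); tz=np.array([-np.sin(B),-np.cos(B)])
print((np.diff(G,axis=0)@np.array([tx,tz]).T).round(4))
```

```text
[[-0.014  -0.0102]
 [-0.0149 -0.0088]
 [-0.0157 -0.0073]
 [-0.0163 -0.0058]
 [-0.0168 -0.0042]
 [-0.0171 -0.0026]
 [-0.0173 -0.0009]]
```

>>> {"fn": "drive_tool", "kwargs": {"increments": [{"claw":0.005,"dx":-0.014,"dy":0,"dz":-0.0102,"wx":0,"wy":0,"wz":0},{"claw":0.005,"dx":-0.0149,"dy":0,"dz":-0.0088,"wx":0,"wy":0,"wz":0},{"claw":0.005,"dx":-0.0157,"dy":0,"dz":-0.0073,"wx":0,"wy":0,"wz":0},{"claw":0.005,"dx":-0.0163,"dy":0,"dz":-0.0058,"wx":0,"wy":0,"wz":0},{"claw":0.005,"dx":-0.0168,"dy":0,"dz":-0.0042,"wx":0,"wy":0,"wz":0},{"claw":0.005,"dx":-0.0171,"dy":0,"dz":-0.0026,"wx":0,"wy":0,"wz":0},{"claw":0.005,"dx":-0.0173,"dy":0,"dz":-0.0009,"wx":0,"wy":0,"wz":0},{"claw":0.005,"dx":0,"dy":0,"dz":0,"wx":0,"wy":0,"wz":0}]}}

```text
t: 13.55
eef_pos: [0.6858, 0.2726, 0.2557]
tool_rot: [-0.167, -0.049, 0.985, -0.008]
contact_force: [0.8, 1.3, -1.6]
gripper_width: 0.156
grasp_force: 35.0
```

Run:
```python
from h import *
p,R=fr(); print(get_obs()['gripper_width']*85.4,get_obs()['torque'])
G=p+.006*R[:,2]; H=np.array([.4470+.178*.995,.2486+.178*.10,.080]); u=np.array([.995,.1,0]); r=(G-H)@u; h=G[2]-.08
print("angle",np.arctan2(h,-r)-np.arctan2(.033,.178),np.hypot(r,h),np.hypot(.178,.033))
save("side","side2"); im=cv2.imread("pics/side2.png"); cv2.imwrite("pics/s2.png",cv2.resize(im[40:260,180:440],(780,660))[:600])
```

```text
t 13.55 p [0.6858 0.2726 0.2557] q7 [-0.4   0.77 -0.04  1.08 -0.08  1.6   1.25] x [-0.94  -0.094  0.329] y [-0.099  0.995  0.   ] z [-0.327 -0.032 -0.944] F [ 0.8  1.3 -1.6]
13.311912558549704 [ 0.09478009 -0.57277146  0.02978824]
angle 1.72674100893089 0.18032382788874946 0.1810331461362808
```

View pics/s2.png

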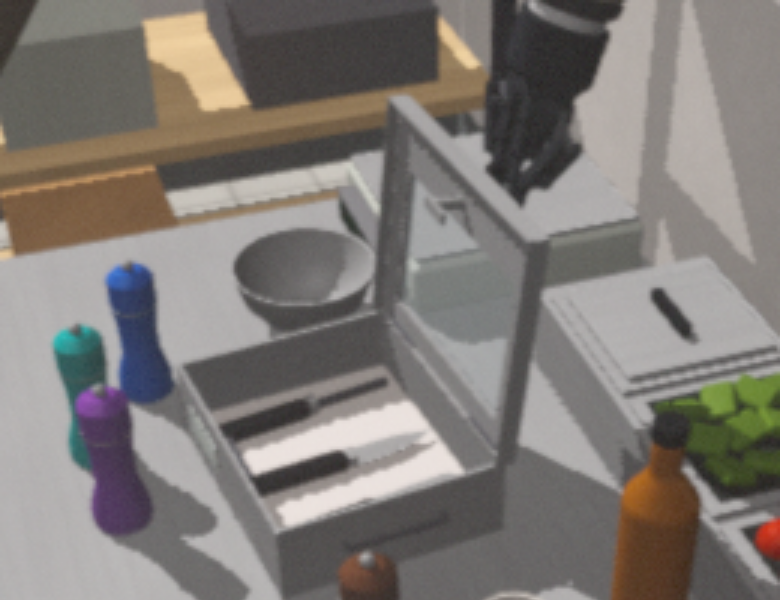

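The lid stands past upright at about 1.73, with the pointed knife lying in the middle of the case (345,460 in the crop). I release the knob and retreat upward.

>>> {"fn": "drive_tool", "kwargs": {"increments": [{"claw":0.02,"dx":0,"dy":0,"dz":0,"wx":0,"wy":0,"wz":0},{"claw":0.04,"dx":0,"dy":0,"dz":0,"wx":0,"wy":0,"wz":0},{"claw":0.05,"dx":0,"dy":0,"dz":0,"wx":0,"wy":0,"wz":0},{"claw":0.05,"dx":0,"dy":0,"dz":0,"wx":0,"wy":0,"wz":0},{"claw":0.05,"dx":0,"dy":0,"dz":-0.02,"wx":0,"wy":0,"wz":0},{"claw":0.05,"dx":0,"dy":0,"dz":-0.04,"wx":0,"wy":0,"wz":0},{"claw":0.05,"dx":0,"dy":0,"dz":-0.04,"wx":0,"wy":0,"wz":0},{"claw":0.05,"dx":0,"dy":0,"dz":-0.03,"wx":0,"wy":0,"wz":0},{"claw":0.05,"dx":0,"dy":0,"dz":0,"wx":0,"wy":-6,"wz":0},{"claw":0.05,"dx":0,"dy":0,"dz":0,"wx":0,"wy":-7,"wz":0},{"claw":0.05,"dx":0,"dy":0,"dz":0,"wx":0,"wy":-6,"wz":0},{"claw":0.05,"dx":0,"dy":0,"dz":0,"wx":0,"wy":0,"wz":0}]}}

```text
t: 15.1
eef_pos: [0.7258, 0.2766, 0.3803]
tool_rot: [-0.003, -0.05, 0.999, 0.0]
contact_force: [-0.2, 0.4, -0.2]
gripper_width: 0.587
grasp_force: 0.0
```

Run:
```python
from h import *
fr()
save("top","top3"); im,P=cloud("top3"); x,y,z=P[...,0],P[...,1],P[...,2]
m=(x>.6)&(x<.72)&(y>.1)&(y<.42)&(z>.15)&(z<.32); q=P[m]
print(m.sum(),np.percentile(q,[1,50,99],axis=0).round(3))
# knife in case: dark handle & blade
d=(abs(x-.51)<.11)&(abs(y-.2486)<.12)&(z>.012)&(z<.05)
h=d&(im.max(-1)<60)&(z>.024)
n,l,s,c=cv2.connectedComponentsWithStats(h.astype(np.uint8))
for i in range(1,n):
    if s[i,4]>40:
        Q=P[l==i]; r=cv2.minAreaRect(Q[:,:2].astype(np.float32)*1000); print(c[i].round(),s[i,4],r,np.median(Q[:,2]).round(4))
```

```text
t 15.1 p [0.7258 0.2766 0.3803] q7 [-0.46  0.6   0.04  1.08 -0.02  1.46  1.24] x [-0.995 -0.1    0.005] y [-0.1    0.995  0.001] z [-0.005  0.    -1.   ] F [-0.2  0.4 -0.2]
1620 [[0.649 0.136 0.152]
 [0.668 0.192 0.235]
 [0.689 0.248 0.291]]
[260. 234.] 282 ((484.4891662597656, 168.1015625), (97.2717056274414, 20.290945053100586), 9.355961799621582) 0.0322
```

>>> {"fn": "drive_tool", "kwargs": {"increments": [{"claw":0.05,"dx":0.03,"dy":0,"dz":0,"wx":0,"wy":0,"wz":0},{"claw":0.05,"dx":0.05,"dy":0,"dz":0,"wx":0,"wy":0,"wz":0},{"claw":0.05,"dx":0.05,"dy":0,"dz":0,"wx":0,"wy":0,"wz":0},{"claw":0.05,"dx":0.05,"dy":0,"dz":0.02,"wx":0,"wy":0,"wz":0},{"claw":0.05,"dx":0.04,"dy":0,"dz":0.04,"wx":0,"wy":0,"wz":0},{"claw":0.05,"dx":0.01,"dy":0,"dz":0.04,"wx":0,"wy":0,"wz":0},{"claw":0.05,"dx":0,"dy":0,"dz":0,"wx":0,"wy":0,"wz":0}]}}

```text
t: 16.02
eef_pos: [0.4967, 0.2528, 0.2775]
tool_rot: [-0.006, -0.05, 0.999, -0.002]
contact_force: [0.3, -0.8, 1.2]
gripper_width: 0.584
grasp_force: 0.0
```

Run:
```python
from h import *
fr(); save("wrist","w3"); im,P=cloud("w3"); x,y,z=P[...,0],P[...,1],P[...,2]
h=(abs(x-.52)<.13)&(abs(y-.255)<.125)&(im.max(-1)<70)&(z>.022)&(z<.045)
n,l,s,c=cv2.connectedComponentsWithStats(h.astype(np.uint8))
for i in range(1,n):
    if s[i,4]>200:
        Q=P[l==i]; r=cv2.minAreaRect(Q[:,:2].astype(np.float32)*1000); print(c[i].round(),s[i,4],np.round(r[0],1),np.round(r[1],1),round(r[2],1),np.median(Q[:,2]).round(4))
lin=(abs(x-.52)<.1)&(abs(y-.255)<.11)&(im.min(-1)>110)&(z<.03)&(z>.005); print("liner",np.median(z[lin]),lin.sum())
```

```text
t 16.02 p [0.4967 0.2528 0.2775] q7 [-0.56  0.27 -0.02  1.81  0.    1.08  1.08] x [-0.995 -0.099  0.012] y [-0.099  0.995 -0.003] z [-0.012 -0.004 -1.   ] F [ 0.3 -0.8  1.2]
[456. 176.] 847 [452.3 375.7] [91.1  2.4] 6.5 0.0339
[404. 190.] 2514 [470.4 331.4] [104.5  22.4] 9.9 0.0341
[233. 190.] 2348 [485.7 170.8] [98.5 21.2] 9.7 0.0343
[315. 192.] 2203 [480.9 247.4] [96.2 20.8] 7.0 0.0343
[406. 272.] 424 [549.6 345.1] [55.8 10.7] 11.3 0.031
liner 0.018986220848418167 26125
```

View pics/w3.png

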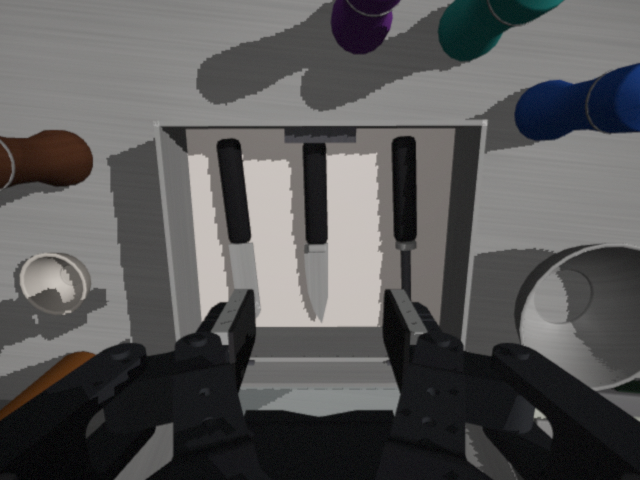

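The handle of the pointed (middle) tool is at (315,192) with its tip at (320,320). The palette knife is on the left (240,220) and the honing steel on the right (405,200). I descend over the middle handle near its balance point.

>>> {"fn": "drive_tool", "kwargs": {"increments": [{"claw":0.045,"dx":-0.009,"dy":-0.003,"dz":0.03,"wx":0,"wy":-0.7,"wz":-1.3},{"claw":0.045,"dx":0,"dy":0,"dz":0.05,"wx":0,"wy":0,"wz":0},{"claw":0.045,"dx":0,"dy":0,"dz":0.05,"wx":0,"wy":0,"wz":0},{"claw":0.045,"dx":0,"dy":0,"dz":0.04,"wx":0,"wy":0,"wz":0},{"claw":0.045,"dx":0,"dy":0,"dz":0,"wx":0,"wy":0,"wz":0},{"claw":0.045,"dx":0,"dy":0,"dz":0,"wx":0,"wy":0,"wz":0}]}}

```text
t: 16.82
eef_pos: [0.5105, 0.2526, 0.112]
tool_rot: [0.005, -0.061, 0.998, 0.001]
contact_force: [0.7, 0.3, 0.1]
gripper_width: 0.528
grasp_force: 0.0
```

```bash
python3 -c "
from h import *
go([.5058,.2505,.045])"
```

```text
t 16.82 p [0.5105 0.2526 0.112 ] q7 [-0.55  0.48 -0.03  1.94  0.02  0.72  1.1 ] x [-0.993 -0.121 -0.01 ] y [-0.121  0.993  0.002] z [ 0.01   0.003 -1.   ] F [0.7 0.3 0.1]
tool delta [ 0.0056 -0.0016  0.067 ]
```

>>> {"fn": "drive_tool", "kwargs": {"increments": [{"claw":0.045,"dx":0.005,"dy":-0.0015,"dz":0.025,"wx":0,"wy":0.5,"wz":0},{"claw":0.045,"dx":0,"dy":0,"dz":0.025,"wx":0,"wy":0,"wz":0},{"claw":0.045,"dx":0,"dy":0,"dz":0.012,"wx":0,"wy":0,"wz":0},{"claw":0.045,"dx":0,"dy":0,"dz":0.004,"wx":0,"wy":0,"wz":0},{"claw":0.045,"dx":0,"dy":0,"dz":0,"wx":0,"wy":0,"wz":0},{"claw":0.01,"dx":0,"dy":0,"dz":0,"wx":0,"wy":0,"wz":0},{"claw":0.01,"dx":0,"dy":0,"dz":0,"wx":0,"wy":0,"wz":0},{"claw":0.01,"dx":0,"dy":0,"dz":0,"wx":0,"wy":0,"wz":0},{"claw":0.01,"dx":0,"dy":0,"dz":0,"wx":0,"wy":0,"wz":0},{"claw":0.01,"dx":0,"dy":0,"dz":0,"wx":0,"wy":0,"wz":0}], "newtons": 40}}

```text
t: 18.08
eef_pos: [0.5041, 0.2499, 0.0448]
tool_rot: [-0.0, -0.061, 0.998, 0.0]
contact_force: [-0.7, -0.2, 7.0]
gripper_width: 0.243
grasp_force: 40.3
```

```bash
python3 -c "
from h import *
fr();print(get_obs()['gripper_width']*85.4)"
```

```text
t 18.07 p [0.5041 0.2499 0.0448] q7 [-0.55  0.58 -0.03  1.97  0.03  0.59  1.1 ] x [-0.993 -0.122  0.   ] y [-0.122  0.993  0.001] z [-0.     0.001 -1.   ] F [-0.7 -0.2  7. ]
20.79135903544796
```

>>> {"fn": "drive_tool", "kwargs": {"increments": [{"claw":0.01,"dx":0,"dy":0,"dz":-0.01,"wx":0,"wy":0,"wz":0},{"claw":0.01,"dx":0,"dy":0,"dz":-0.03,"wx":0,"wy":0,"wz":0},{"claw":0.01,"dx":0,"dy":0,"dz":-0.05,"wx":0,"wy":0,"wz":0},{"claw":0.01,"dx":0,"dy":0,"dz":-0.05,"wx":0,"wy":0,"wz":0},{"claw":0.01,"dx":0,"dy":0,"dz":-0.04,"wx":0,"wy":0,"wz":0},{"claw":0.01,"dx":0,"dy":0,"dz":-0.02,"wx":0,"wy":0,"wz":4},{"claw":0.01,"dx":0,"dy":0,"dz":0,"wx":0,"wy":0,"wz":7.6},{"claw":0.01,"dx":-0.003,"dy":-0.03,"dz":0,"wx":0,"wy":0,"wz":0},{"claw":0.01,"dx":-0.003,"dy":-0.05,"dz":0,"wx":0,"wy":0,"wz":0},{"claw":0.01,"dx":-0.003,"dy":-0.05,"dz":0,"wx":0,"wy":0,"wz":0},{"claw":0.01,"dx":-0.003,"dy":-0.05,"dz":0,"wx":0,"wy":0,"wz":0},{"claw":0.01,"dx":-0.004,"dy":-0.05,"dz":0,"wx":0,"wy":0,"wz":0},{"claw":0.01,"dx":-0.004,"dy":-0.05,"dz":0,"wx":0,"wy":0,"wz":0},{"claw":0.01,"dx":-0.004,"dy":-0.05,"dz":0,"wx":0,"wy":0,"wz":0},{"claw":0.01,"dx":-0.004,"dy":-0.05,"dz":0,"wx":0,"wy":0,"wz":0},{"claw":0.01,"dx":-0.004,"dy":-0.05,"dz":0,"wx":0,"wy":0,"wz":0},{"claw":0.01,"dx":-0.004,"dy":-0.05,"dz":0,"wx":0,"wy":0,"wz":0},{"claw":0.01,"dx":-0.004,"dy":-0.05,"dz":0,"wx":0,"wy":0,"wz":0},{"claw":0.01,"dx":0,"dy":-0.038,"dz":0,"wx":0,"wy":0,"wz":0},{"claw":0.01,"dx":0,"dy":0,"dz":0,"wx":0,"wy":0,"wz":0}]}}

```text
t: 20.58
eef_pos: [0.4963, -0.3235, 0.2441]
tool_rot: [-0.001, 0.043, 0.999, -0.001]
contact_force: [-0.7, 1.7, -0.6]
gripper_width: 0.246
grasp_force: 39.5
```

Run:
```python
from h import *
go([.4986,-.3189,.041]); p,R=fr(); print(get_obs()['gripper_width']*85.4)
save("wrist","w4"); save("side","side4")
for f in("w4","side4"):
    im,P=cloud(f); L=(P-p)@R; m=(abs(L[...,1])<.02)&(L[...,0]<.08)&(L[...,0]>-.118)&(L[...,2]>.005)&(L[...,2]<.045)
    Q=L[m]
    for a in np.arange(-.12,.09,.02):
        s=Q[(Q[:,0]>=a)&(Q[:,0]<a+.02)]
        if len(s)>5: print(f,round(a,2),len(s),"y",np.percentile(s[:,1],[5,95]).round(4),"z",np.median(s[:,2]).round(4))
```

```text
t 20.57 p [ 0.4963 -0.3235  0.2441] q7 [ 0.23  0.36  0.31  1.79 -0.13  1.01  2.07] x [-0.996  0.086  0.002] y [ 0.086  0.996 -0.002] z [-0.002 -0.002 -1.   ] F [-0.7  1.7 -0.6]
tool delta [-0.0023  0.0051  0.2031]
t 20.57 p [ 0.4963 -0.3235  0.2441] q7 [ 0.23  0.36  0.31  1.79 -0.13  1.01  2.07] x [-0.996  0.086  0.002] y [ 0.086  0.996 -0.002] z [-0.002 -0.002 -1.   ] F [-0.7  1.7 -0.6]
21.042529162370997
w4 -0.06 446 y [-0.0108  0.0093] z 0.0174
w4 -0.04 1993 y [-0.011   0.0103] z 0.0138
w4 -0.02 2732 y [-0.0094  0.0103] z 0.0105
w4 0.0 3840 y [-0.0143  0.0145] z 0.0106
w4 0.02 3403 y [-0.0091  0.0101] z 0.0106
w4 0.04 3813 y [-0.0092  0.0101] z 0.0106
w4 0.06 2891 y [-0.0088  0.0097] z 0.011
side4 -0.12 17 y [0.0016 0.0074] z 0.0195
side4 -0.1 81 y [-0.0036  0.0104] z 0.019
side4 -0.08 118 y [-0.0072  0.0125] z 0.019
side4 -0.06 99 y [-0.0085  0.0125] z 0.019
side4 -0.04 18 y [-0.0098 -0.0051] z 0.0192
side4 -0.02 12 y [-0.0198  0.002 ] z 0.0154
side4 0.0 167 y [-0.0155  0.0147] z 0.0129
side4 0.02 159 y [-0.0087  0.0098] z 0.0128
side4 0.04 157 y [-0.0087  0.0103] z 0.0134
side4 0.06 96 y [-0.0081  0.0096] z 0.0139
```

View pics/side4.png

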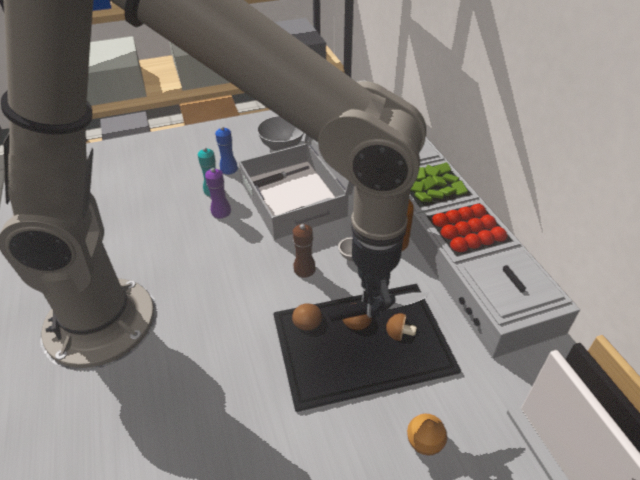

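The side view shows the mill standing upright (304,250), the case open, and the knife held level above the free half of the board, clear of the mushrooms. I lower it.

>>> {"fn": "drive_tool", "kwargs": {"increments": [{"claw":0.01,"dx":-0.002,"dy":0.004,"dz":0.03,"wx":0,"wy":0,"wz":0},{"claw":0.01,"dx":0,"dy":0,"dz":0.045,"wx":0,"wy":0,"wz":0},{"claw":0.01,"dx":0,"dy":0,"dz":0.045,"wx":0,"wy":0,"wz":0},{"claw":0.01,"dx":0,"dy":0,"dz":0.045,"wx":0,"wy":0,"wz":0},{"claw":0.01,"dx":0,"dy":0,"dz":0.025,"wx":0,"wy":0,"wz":0},{"claw":0.01,"dx":0,"dy":0,"dz":0.009,"wx":0,"wy":0,"wz":0},{"claw":0.01,"dx":0,"dy":0,"dz":0.002,"wx":0,"wy":0,"wz":0},{"claw":0.01,"dx":0,"dy":0,"dz":0,"wx":0,"wy":0,"wz":0},{"claw":0.01,"dx":0,"dy":0,"dz":0,"wx":0,"wy":0,"wz":0}]}}

```text
t: 21.8
eef_pos: [0.5007, -0.3163, 0.0439]
tool_rot: [0.0, 0.04, 0.999, -0.0]
contact_force: [0.2, -0.3, -0.7]
gripper_width: 0.249
grasp_force: 39.5
```

>>> {"fn": "drive_tool", "kwargs": {"increments": [{"claw":0.01,"dx":0,"dy":0,"dz":0.003,"wx":0,"wy":0,"wz":0},{"claw":0.01,"dx":0,"dy":0,"dz":0.001,"wx":0,"wy":0,"wz":0},{"claw":0.01,"dx":0,"dy":0,"dz":0.001,"wx":0,"wy":0,"wz":0},{"claw":0.01,"dx":0,"dy":0,"dz":0,"wx":0,"wy":0,"wz":0}]}}

```text
t: 22.3
eef_pos: [0.5, -0.316, 0.0388]
tool_rot: [-0.001, 0.04, 0.999, 0.0]
contact_force: [-3.3, 2.9, 9.6]
gripper_width: 0.244
grasp_force: 40.9
```

The knife is in contact at 9.6 N, so I release and retreat straight up.

>>> {"fn": "drive_tool", "kwargs": {"increments": [{"claw":0.03,"dx":0,"dy":0,"dz":-0.0005,"wx":0,"wy":0,"wz":0},{"claw":0.045,"dx":0,"dy":0,"dz":0,"wx":0,"wy":0,"wz":0},{"claw":0.045,"dx":0,"dy":0,"dz":0,"wx":0,"wy":0,"wz":0},{"claw":0.045,"dx":0,"dy":0,"dz":0,"wx":0,"wy":0,"wz":0},{"claw":0.045,"dx":0,"dy":0,"dz":-0.015,"wx":0,"wy":0,"wz":0},{"claw":0.045,"dx":0,"dy":0,"dz":-0.04,"wx":0,"wy":0,"wz":0},{"claw":0.045,"dx":0,"dy":0,"dz":-0.05,"wx":0,"wy":0,"wz":0},{"claw":0.045,"dx":0,"dy":0,"dz":-0.05,"wx":0,"wy":0,"wz":0},{"claw":0.045,"dx":0,"dy":0,"dz":-0.05,"wx":0,"wy":0,"wz":0},{"claw":0.045,"dx":0.02,"dy":0,"dz":-0.03,"wx":0,"wy":0,"wz":0},{"claw":0.045,"dx":0,"dy":0,"dz":0,"wx":0,"wy":0,"wz":0}]}}

```text
t: 23.68
eef_pos: [0.4803, -0.3157, 0.277]
tool_rot: [0.002, 0.041, 0.999, -0.001]
contact_force: [-0.0, -0.5, -0.1]
gripper_width: 0.527
grasp_force: 0.0
```

Run:
```python
from h import *
fr(); save("wrist","w5"); save("side","side5"); 
im,P=cloud("side5"); x,y,z=P[...,0],P[...,1],P[...,2]
m=(x>.62)&(x<.72)&(y>.1)&(y<.42)&(z>.1)&(z<.32); print("lid",m.sum(),np.percentile(P[m],[1,99],axis=0).round(3) if m.any() else 0)
a=cv2.imread("pics/w5.png"); b=cv2.imread("pics/side5.png")
out=np.hstack([cv2.resize(a,(400,300)),cv2.resize(b,(400,300))]); cv2.imwrite("pics/fin.png",np.vstack([out,np.hstack([cv2.resize(b[60:285,180:480],(400,300)),cv2.resize(b[270:420,260:460],(400,300))])]))
for f in("w5","side5"):
    im,P=cloud(f); p,R=fr(); c=np.array([.5245,-.2457,.0117]); Y=np.radians(-4.6); L=(P-c)@np.array([[np.cos(Y),-np.sin(Y),0],[np.sin(Y),np.cos(Y),0],[0,0,1]])
    m=(abs(L[...,0])<.17)&(L[...,1]<-.03)&(L[...,1]>-.12)&(L[...,2]>.005)&(L[...,2]<.03)
    n,l,s,cc=cv2.connectedComponentsWithStats(m.astype(np.uint8))
    for i in range(1,n):
        if s[i,4]>25: Q=L[l==i]; print(f,s[i,4],np.percentile(Q,[1,99],axis=0).round(3))
```

```text
t 23.68 p [ 0.4803 -0.3157  0.277 ] q7 [ 0.21  0.3   0.33  1.8  -0.11  1.06  2.06] x [-0.997  0.082 -0.004] y [ 0.082  0.997 -0.002] z [ 0.004 -0.002 -1.   ] F [-0.  -0.5 -0.1]
lid 87 [[0.629 0.197 0.1  ]
 [0.645 0.289 0.115]]
t 23.77 p [ 0.4804 -0.3142  0.2737] q7 [ 0.21  0.3   0.33  1.8  -0.11  1.06  2.06] x [-0.997  0.08   0.001] y [0.08  0.997 0.   ] z [-0.001  0.    -1.   ] F [-0.2 -0.3 -0.8]
w5 3655 [[-0.092 -0.083  0.009]
 [ 0.081 -0.061  0.019]]
t 23.77 p [ 0.4804 -0.3142  0.2737] q7 [ 0.21  0.3   0.33  1.8  -0.11  1.06  2.06] x [-0.997  0.08   0.001] y [0.08  0.997 0.   ] z [-0.001  0.    -1.   ] F [-0.2 -0.3 -0.8]
side5 890 [[-0.089 -0.084  0.005]
 [ 0.083 -0.062  0.019]]
```

View pics/fin.png

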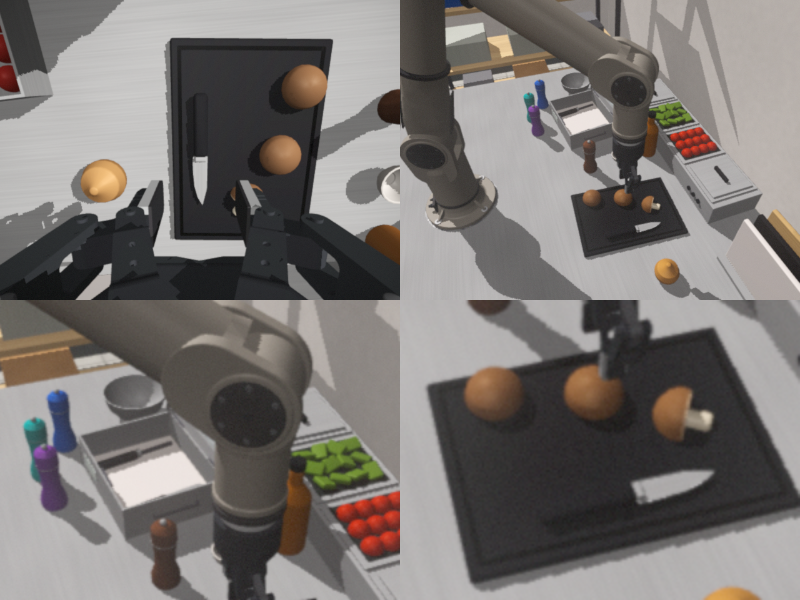

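The final view shows the knife lying flat on the board (tip 715,470 in the lower-right panel), all of it inside the groove. The mushrooms are where they were, the mill is upright and the case is open.

Run:
```python
from h import *
save("top","top6"); im,P=cloud("top6"); x,y,z=P[...,0],P[...,1],P[...,2]
m=(x>.6)&(x<.72)&(y>.1)&(y<.42)&(z>.15)&(z<.32); print(m.sum(),np.percentile(P[m],[1,99],axis=0).round(3))
if m.sum()>300: print(hand_in())
```

```text
4092 [[0.629 0.138 0.151]
 [0.702 0.399 0.291]]
the job is handed in; nothing more can be done
None
```

The mill stands on the bare counter, the latch is released and the lid stands open. The paring knife lies flat on the board clear of the mushrooms, and the job was handed in at about 24 s; no verdict came back.

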